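# Take the left-hand blade nut off a returned fan

### The arm

A 7-joint arm with a two-finger parallel gripper is mounted at the origin on the work surface. World frame = base frame: x ahead of the robot, y to its left, z up, the work surface at z = 0. Lengths are in m, angles in rad, forces in N, time in s.
With the tool pointing down it reaches from about 0.425 to 0.875 m from the base axis. Payload 8.4 kg.
Tool frame: the origin (TCP) lies at the very end of the fingers, on their centre line; the grasp point (between the pads) lies 19 mm behind it; z points along the fingers, y is the line along which they close (so a half turn about z gives the same grasp; the last joint's range is limited). The gripper opens to 85 mm and grips with 20 to 120 N. Pads are 22 mm wide; open, the fingers measure 114 mm over their backs; the gripper's body (76 mm by 85 mm) begins 54 mm behind the grasp point. The pads swing forward as they close: fully open they stand 13 mm farther back than shut.
Start: joints at [-1.355, 0.333, 0.04, 1.465, -0.013, 1.343, -0.059], TCP at [0.201, 0.618, 0.231] pointing down, gripper open.
Joint ranges: [-2.58, 2.58], [-0.38, 2.09], [-1.3, 1.39], [0.25, 2.4], [-1.5, 4.64], [0.08, 2.09], [-2.65, 2.65]. Speed limits (rad/s): [2.22, 2.22, 2.79, 2.79, 3.14, 3.14, 3.14].

### API

Orientations are given as a unit quaternion [w, x, y, z].
In Python, from cell import manip, imaging gives the robot as it stands.
- The arm moves only by the shell command python3 -m jog 'ROWS' [FORCE]. ROWS is JSON, a list of rows, each a list of 7 numbers: the shift along the tool's x, y, z in mm, then the turn, a rotation vector about the tool's x, y, z in rad, then the closure in counts, from 0 (fully open) to 255 (shut). In form: [[dx, dy, dz, ax, ay, az, jaw], ...]. A call has 1 to 10 rows; each row is the pose to reach, as a shift and turn from the pose commanded when the call began, along the tool's axes at that moment; what a row does not reach only later rows make up. A row lasts 1/10 s, in which the tool goes at most 50 mm and 8.59 degrees, less where a joint would pass 70% of its speed; a pose out of reach is approached as far as the arm can. A call with a gripper value outside its range is refused whole. The fingers move at their own pace and stop on an object; FORCE is the grip in N (left out, the last holds). Time passes only in rows, so rows that repeat a pose let the fingers close. It gives the time, the measured TCP pose, the force, the opening and the grip force at its end, in the units of the state.
- manip.get_state(): the state, without advancing time (a new reading comes with each control period).
- imaging.capture(name): name is "side" or "top" or "wrist"; returns (picture, depth): 384x512x3 uint8, red, green, blue; 384x512 float32, m along the optical axis (not along the pixel's ray), 0 where there is no reading.
- imaging.camera_params(name): a dict with "camera_matrix" (3x3 intrinsics, pixels), "R" (3x3) and "t" (3): a world point X has camera coordinates R X + t. Camera axes: x right, y down, z forward; pixel columns grow to the right and rows downward; lengths in m; the calibration is good to about 2 mm. A picture is of the moment at which its call begins: read the wrist's pose just before it. camera_params takes no time and is no camera call; for the wrist camera it gives the pose at the moment of the call.
- manip.close_job(): hands the job in; it is judged then, once.
The state is a dict: "clock": time; "q": joint angles; "joint_velocities": joint speeds; "joint_torque": joint torques, N m; "tool_pos": TCP position; "ee_rot": TCP orientation; "ft_force": force on the tool from outside, world axes, zero at the start; "ft_torque": the same for the moment, N m; "gripper_width": finger opening in m; "gripper_force": force on a finger pad.
Only numpy, scipy, OpenCV 4.12 (cv2) and the standard library are available. Lean on these libraries where they do the work, as an engineer would, in place of code of your own. Each camera call takes 0.05 s, during which the arm holds its last target. There are 200 camera calls.

### The job

The orange nut that holds the blades of the returned fan has a left-hand thread: unscrew it by turning it clockwise, easing it up its thread without forcing it, and lift it off only when it comes free. Then set it down inside the red bin, without dropping it in from a height, and leave the tape roll, the screwdriver and the carton where they are.

Things in the scene. Friction and masses are not known exactly. Their poses are not given: they have to be found in the camera images.
- nut: Orange plastic hexagonal nut, 40 mm across flats (46 over corners), 44 mm tall, bored through (the steel spindle's end shows in its top), 40 to 85 g. Origin: centre of its underside, z up; flats' normals lie along its own x axis and every 60 degrees from it. It starts tight on a steel spring washer (44 mm wide) on the hub, and stays put when let go of. At 60 degrees a grasp it takes three to five grasps.
- nut_lugs (a point): Point on the nut's axis 7 mm above its underside, level with its two inner lugs. They run in a two-start left-hand thread: turned clockwise from above (yaw decreasing) relative to the spindle, the nut climbs 22 mm a turn (3.5 mm per rad); anticlockwise it jams. Play: about 2 mm axial, 1.5 mm sideways. More than 25 N between nut and fan damages it.
- spindle (a point): Fixed point on the fan's axis at the top face of the blue hub, 88 mm above the table, z up. The steel spindle (26 mm over the thread) stands 46 mm above it, through the nut. The nut comes free after about 2.2 rad of clockwise turn relative to the spindle, then lifts straight off; before that a pull only loads the thread.
- fan: Desk fan lying on its back, fixed, axis upright; origin on the axis at table height. White motor 124 mm wide, wire guard 276 mm wide and 50 mm high. The rotor (blue hub 60 mm wide, top at 88 mm; five blue blades 65 to 83 mm high reaching 122 mm from the axis) turns as one with the spindle.
- rotor: The fan's blue hub, blades and spindle as one; origin on the axis at the hub's top, z up. A red lock lever under the hub stops it, but with play: the tight nut first drags it round clockwise by an unknown 0.4 to 1.2 rad, nearly without resistance, and does not unscrew or climb meanwhile; then the lock holds it and the nut climbs. Anticlockwise it gives way by 0.3 rad from the start.
- red_bin: Red open-topped stock bin, fixed, 170 (own x) x 150 (own y) mm; origin at the centre of its underside. Floor 4 mm thick, walls 4 mm; side walls 62 mm, back wall (+x) 70 mm and front wall (-x) 36 mm high.
- blue_bin: Blue bin of the same make, not for this nut; it and the red one change places.
- tape: Roll of packing tape lying flat, 100 mm wide, 48 mm high, origin at the centre of its underside. Leave it alone.
- screwdriver: Screwdriver lying on the table. Leave it alone.
- carton: Small cardboard carton, 90 x 140 x 60 mm high, origin at the centre of its underside. Leave it alone.
There are look-alikes about, which are no part of the job. Of the things like the nut, leave any that is turquoise; of the rest the larger one is meant. There is more than one size of the red_bin; the one meant has the size given above.

How it is judged:
On the way:
1. the nut is lifted clear off the spindle, its underside at least 48 mm above the hub (z of nut in the frame of spindle above 0.048 m), for 0.1 s.
At the end, for the whole second after the job is handed in: The nut lies inside the red bin (its origin within 75 mm along and 65 mm across of the bin's centre and under 50 mm above its underside), at rest and let go of; tape roll, screwdriver and carton are within 30 mm of where they were (x of nut in the frame of red_bin between -0.075 and 0.075 m and y of nut in the frame of red_bin between -0.065 and 0.065 m and z of nut in the frame of red_bin below 0.05 m and linear speed of nut below 0.02 m/s and contact force between the fingers and nut below 0.1 N); the robot touches nothing.
It fails at once if the nut is forced: more than 25 N between nut and fan (contact force between nut and rotor above 25 N or contact force between nut and fan above 25 N).
It fails at once if the nut is dropped or thrown: it moves faster than 1 m/s (linear speed of nut above 1 m/s).
It fails at once if the tape roll, the screwdriver or the carton is moved by more than 30 mm (distance of any of tape, screwdriver, carton from where it was at the start of the episode above 0.03 m).
It also fails if it takes over 72 s, if anything falls off the work surface, if the arm or the gripper's body presses on something with over 40 N, if the wrist force passes 120 N, or if a joint passes its speed limit or range.

## Working session

There is one attempt and no reset: what is moved stays moved. The work goes in short steps, Python scripts to look and compute and a shell command to move; the robot and the scene stay as the last step left them, time stands still between calls to the robot, and variables do not carry over. Pictures are saved under pics/ and viewed, at most 10 in all, crops included, and the job is handed in when it is done.

```bash
mkdir -p pics
cat > h.py <<'E'
import numpy as np, cv2
from cell import manip, imaging
def grab(n):
    P=imaging.camera_params(n); im,d=imaging.capture(n); np.savez(f'{n}.npz',im=im,d=d,K=P['camera_matrix'],R=P['R'],t=P['t']); return im,d
def load(n): return np.load(f'{n}.npz')
def pts(n):
    D=load(n);d=D['d'];v,u=np.mgrid[:d.shape[0],:d.shape[1]]
    K=np.array(D['K']);c=np.stack([(u-K[0,2])/K[0,0]*d,(v-K[1,2])/K[1,1]*d,d],-1)
    return (c-D['t'])@D['R']
E
python3 - <<'E'
from h import *
for n in('top','side'):
    im,d=grab(n); cv2.imwrite(f'pics/{n}1.png',cv2.resize(im[...,::-1],(800,600)))
s=manip.get_state(); print(s)
E
```

```text
{'clock': 0.1, 'q': array([-1.35520609,  0.33384977,  0.03988947,  1.46617574, -0.01341578,
        1.34329728, -0.05852508]), 'joint_velocities': array([ 0.00257942, -0.00129987, -0.00030404, -0.00088401,  0.00124146,
        0.0005922 , -0.00068338]), 'joint_torque': array([ 5.52976722e-03, -6.60022116e+01,  1.37143772e+00, -4.06472254e+01,
        1.73435599e-02,  8.89844581e-03,  1.85274695e-05]), 'tool_pos': array([0.20115234, 0.6176621 , 0.23050773]), 'ee_rot': array([-7.11016891e-05,  1.56775366e-01,  9.87634016e-01, -7.28511561e-04]), 'ft_force': array([ 0.90207357, -0.32223204,  0.75171886]), 'ft_torque': array([0.05429422, 0.01043707, 0.0155847 ]), 'gripper_force': 0.0, 'gripper_width': 0.08513049923730094}
```

View pics/top1.png

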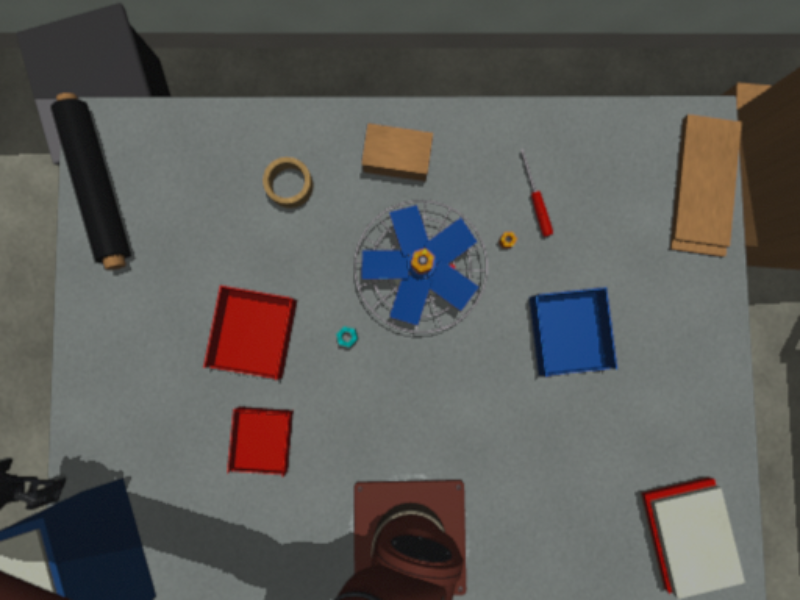

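View pics/side1.png

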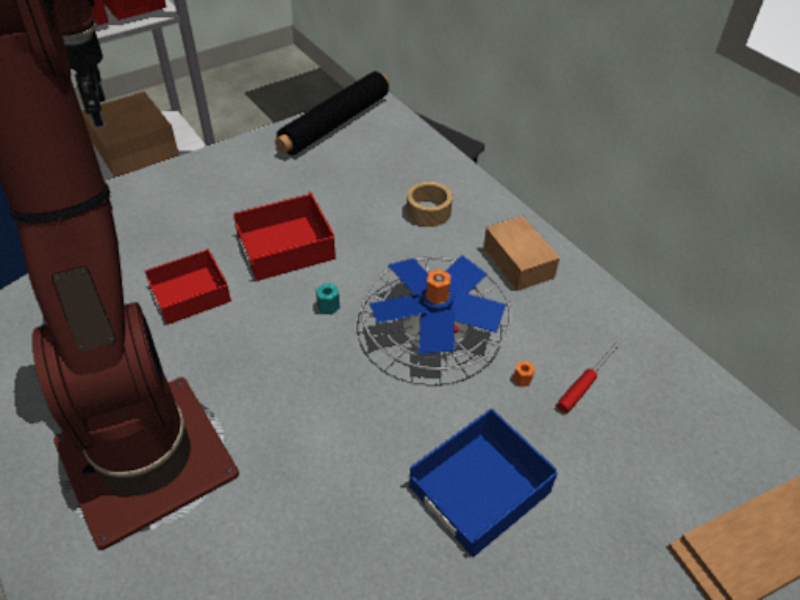

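Top view (800x600 pixels). Nut candidates are an orange nut on the fan hub (422,261), a smaller orange one on the table (508,240) and a turquoise one (347,337). The fan nut fits: it is orange, the larger of the two, and on the spindle. Red bins are a large one (252,333), a small one (260,440) and one under paper (690,540). The large one should be 170x150, which I'll check by measuring it.

Run:
```python
from h import *
D=load('top');im=D['im'];p=pts('top');hsv=cv2.cvtColor(im,cv2.COLOR_RGB2HSV)
H,S,V=[hsv[...,i].astype(int) for i in range(3)]
def comp(m,name):
    n,l,st,c=cv2.connectedComponentsWithStats(m.astype(np.uint8))
    for i in range(1,n):
        if st[i,4]>40:
            q=p[l==i];q=q[np.isfinite(q).all(1)]
            r=cv2.minAreaRect((q[:,:2]*1000).astype(np.float32))
            print(name,c[i].round(),st[i,4],'med',np.median(q,0).round(4),'z95',np.percentile(q[:,2],[5,95]).round(3),'rect',np.round(r[0]),np.round(r[1]),round(r[2],1))
comp((S>150)&((H<6)|(H>174))&(V>60),'red'); comp((S>170)&(H>9)&(H<24)&(V>120),'orange')
# nut top pts
m=(p[...,2]>.125)&(p[...,2]<.15)
m[:140]=0;m[200:]=0;m[:,240:300]&=True;m[:,:240]=0;m[:,300:]=0
q=p[m];print('nuttop',len(q),q.mean(0),cv2.minAreaRect((q[:,:2]*1000).astype(np.float32)))
a=im[140:195,240:300][...,::-1];b=im[180:248,125:193][...,::-1]
cv2.imwrite('pics/crop1.png',np.hstack([cv2.resize(a,(400,400),interpolation=2),cv2.resize(b,(400,400),interpolation=2)]))
```

```text
red [346. 137.] 188 med [ 0.6768 -0.2908  0.0224] z95 [0.018 0.028] rect [ 540. -164.] [ 89. 440.] 47.3
red [161. 213.] 2321 med [0.4296 0.3309 0.0039] z95 [-0.     0.061] rect [408. 211.] [380. 168.] 79.3
red [167. 282.] 1393 med [0.2044 0.3096 0.0026] z95 [-0.001  0.046] rect [257. 184.] [158. 420.] 21.8
red [429. 328.] 454 med [ 0.0856 -0.5173  0.0373] z95 [0.028 0.041] rect [ 157. -257.] [712. 241.] 64.7
orange [325. 153.] 49 med [ 0.6204 -0.2152  0.0333] z95 [0.029 0.036] rect [ 620. -216.] [28. 28.] 2.2
orange [270. 167.] 96 med [ 0.56   -0.0263  0.1322] z95 [0.129 0.136] rect [493. -15.] [ 37. 179.] 80.1
nuttop 143 [ 0.56252319 -0.02738898  0.13206804] ((562.6126708984375, -27.543977737426758), (39.060523986816406, 40.733463287353516), 78.06336975097656)
```

View pics/crop1.png

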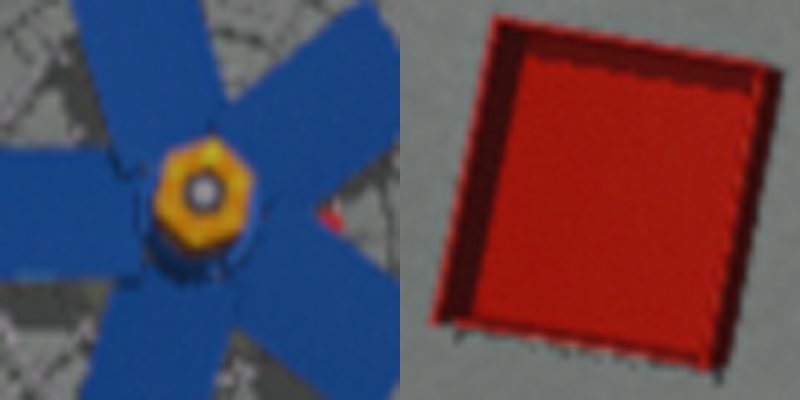

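The crop confirms both. The orange hex nut sits on the hub with the spindle end showing in its bore, and the large red bin is the right one, about 0.17 x 0.15 m against roughly 0.13 m for the small one. Next I move over the nut.

```bash
cat >> h.py <<'E'
from scipy.spatial.transform import Rotation as Ro
def toolR(s): w=s['ee_rot']; return Ro.from_quat([w[1],w[2],w[3],w[0]]).as_matrix()
def rel(goal):
    s=manip.get_state();R=toolR(s);print('shift mm',(R.T@(np.array(goal)-s['tool_pos'])*1000).round(1),'yaw of y',np.degrees(np.arctan2(R[1,1],R[0,1])).round(1),'tilt',R[2].round(3),'q',s['q'].round(2))
E
python3 -c "
from h import *
rel([.50,.32,.26]);rel([.52,-.026,.28])"
```

```text
shift mm [-376.3 -190.5  -29.2] yaw of y 72.0 tilt [-0.    -0.001 -1.   ] q [-1.36  0.33  0.04  1.47 -0.01  1.34 -0.06]
shift mm [-502.5 -513.4  -48.7] yaw of y 72.0 tilt [-0.    -0.001 -1.   ] q [-1.36  0.33  0.04  1.47 -0.01  1.34 -0.06]
```

```bash
python3 -m jog '[[-40,-20,-5,0,0,0,0],[-80,-40,-10,0,0,0,0],[-120,-60,-15,0,0,0,0],[-160,-80,-20,0,0,0,0],[-200,-100,-25,0,0,0,0],[-240,-120,-30,0,0,0,0],[-280,-145,-30,0,0,0,0],[-320,-165,-30,0,0,0,0],[-350,-180,-30,0,0,0,0],[-376,-195,-30,0,0,0,0]]'
python3 -c "
from h import *
rel([.52,-.026,.28])"
```

```text
clock: 1.1
tool_pos: [0.4997, 0.3142, 0.261]
ee_rot: [-0.0, 0.158, 0.988, -0.0]
ft_force: [-0.4, 0.6, -0.1]
gripper_width: 0.0854
gripper_force: 0.0
shift mm [-125.2 -317.   -18.8] yaw of y 71.9 tilt [ 0.    -0.001 -1.   ] q [-0.88  0.2   0.29  1.58 -0.06  1.37  0.67]
```

```bash
python3 -m jog '[[-13,-35,-4,0,0,-0.1,0],[-28,-70,-8,0,0,-0.2,0],[-42,-105,-12,0,0,-0.3,0],[-56,-140,-16,0,0,-0.4,0],[-70,-175,-20,0,0,-0.5,0],[-84,-210,-20,0,0,-0.6,0],[-98,-250,-20,0,0,-0.7,0],[-110,-285,-20,0,0,-0.8,0],[-125,-317,-20,0,0,-0.9,0],[-125,-317,-20,0,0,-0.9,0]]'
python3 - <<'E'
from h import *
rel([.5615,-.0265,.25])
im,d=grab('wrist');cv2.imwrite('pics/w1.png',cv2.resize(im[...,::-1],(800,600)))
E
```

```text
clock: 2.1
tool_pos: [0.5188, -0.0297, 0.2815]
ee_rot: [-0.0, -0.287, 0.958, -0.001]
ft_force: [0.5, -0.2, -0.3]
gripper_width: 0.0856
gripper_force: 0.0
shift mm [-37.4 -20.7  31.5] yaw of y 123.3 tilt [ 0.    -0.001 -1.   ] q [-0.52  0.03  0.51  1.72 -0.01  1.39  2.14]
```

View pics/w1.png

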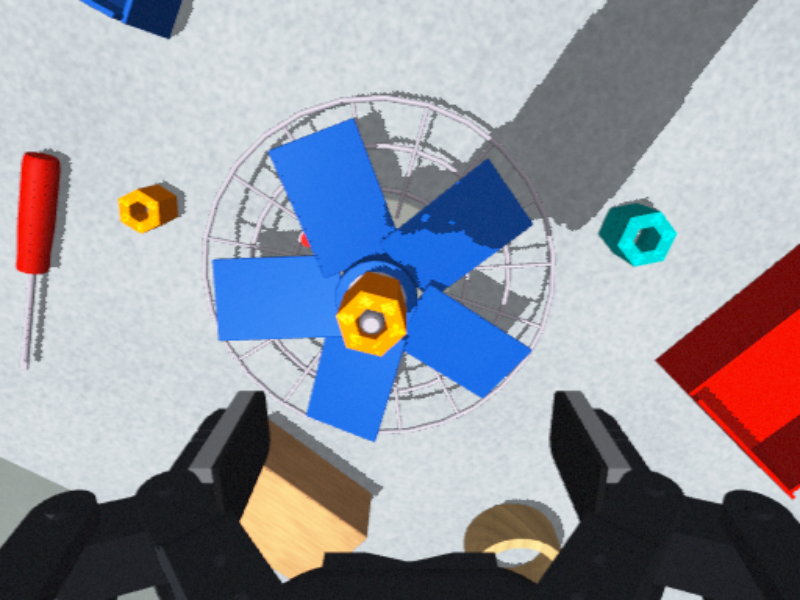

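The wrist view shows the fan nut at about (371,322), the small orange nut at (148,208) and the turquoise one at (640,237). Now I fit the nut's centre and flat angle.

```bash
cat >> h.py <<'E'
def hexfit(n='wrist',zlo=.126,zhi=.145,c0=(.5615,-.0265)):
    p=pts(n);D=load(n);m=(p[...,2]>zlo)&(p[...,2]<zhi)&(np.hypot(p[...,0]-c0[0],p[...,1]-c0[1])<.035)
    q=p[m];zt=np.median(q[:,2]);q=q[abs(q[:,2]-zt)<.0025][:,:2];best=None
    for a in np.radians(np.arange(0,60,.5)):
        N=np.stack([np.cos(a+np.arange(3)*np.pi/3),np.sin(a+np.arange(3)*np.pi/3)]);pr=q@N
        lo,hi=np.percentile(pr,1.0,0),np.percentile(pr,99.0,0)
        w=hi-lo;c=np.linalg.lstsq(N.T,(hi+lo)/2,rcond=None)[0]
        if best is None or w.sum()<best[0]: best=(w.sum(),np.degrees(a),c,w)
    print('n',len(q),'ztop',zt.round(4),'flat normal deg',best[1],'mod60, centre',best[2].round(4),'widths',best[3].round(4));return best
E
python3 -c "
from h import *
b=hexfit();rel([*b[2],.2])"
```

```text
n 1238 ztop 0.1325 flat normal deg 17.0 mod60, centre [ 0.5635 -0.0315] widths [0.0393 0.0392 0.0391]
shift mm [-34.7 -28.5  81.3] yaw of y 123.3 tilt [ 0. -0. -1.] q [-0.53  0.03  0.51  1.72 -0.01  1.39  2.14]
```

```bash
python3 -m jog '[[-12,-10,20,0,0,-0.08,0],[-24,-20,40,0,0,-0.16,0],[-35,-27,70,0,0,-0.24,0],[-35,-27,70,0,0,-0.24,0],[-35,-27,70,0,0,-0.24,0],[-35,-27,70,0,0,-0.24,0]]'
python3 - <<'E'
from h import *
im,d=grab('wrist')
b=hexfit();rel([*b[2],.1])
grab('top');hexfit('top')
p=pts('top');q=p[(p[...,2]>.025)&(np.hypot(p[...,0]-.43,p[...,1]-.33)<.14)];print(cv2.minAreaRect((q[:,:2]*1000).astype(np.float32)))
E
```

```text
clock: 2.75
tool_pos: [0.5633, -0.0267, 0.2127]
ee_rot: [0.001, -0.4, 0.916, -0.0]
ft_force: [0.0, 0.3, 0.6]
gripper_width: 0.0855
gripper_force: 0.0
n 2186 ztop 0.1326 flat normal deg 14.999999999999998 mod60, centre [ 0.5635 -0.0315] widths [0.0393 0.0393 0.0386]
shift mm [  3.6  -3.2 112.9] yaw of y 137.2 tilt [-0.002 -0.001 -1.   ] q [-0.48  0.17  0.51  1.73 -0.09  1.26  2.45]
  return _methods._mean(a, axis=axis, dtype=dtype,
  ret = ret.dtype.type(ret / rcount)
Traceback (most recent call last):
  File "h.py", line 19, in hexfit
    lo,hi=np.percentile(pr,1.0,0),np.percentile(pr,99.0,0)
          ~~~~~~~~~~~~~^^^^^^^^^^
IndexError: index -1 is out of bounds for axis 0 with size 0
```

Run:
```python
from h import *
D=load('wrist');s=manip.get_state();R=toolR(s);im=D['im'].copy();im=cv2.resize(im,(800,600),interpolation=2)
def pj(l):
    X=R@(np.array(l)/1000)+s['tool_pos'];c=D['R']@X+D['t'];k=D['K']@c;return k[:2]/k[2]*800/512,c[2]
for l in ([0,0,0],[0,42.7,-13],[0,-42.7,-13],[11,42.7,-13],[-11,42.7,-13],[11,-42.7,-13],[-11,-42.7,-13]):
    u,z=pj(l);print(l,u.round(1),z.round(3));cv2.circle(im,tuple(int(round(x)) for x in u),3,(0,255,0),-1)
X=np.array([.5635,-.0315,.1326]);c=D['R']@X+D['t'];k=D['K']@c;print((k[:2]/k[2]*800/512).round(1))
print('cam in tool mm',(R.T@(-D['R'].T@D['t']-s['tool_pos'])*1000).round(1))
cv2.imwrite('pics/w2.png',im[...,::-1])
```

```text
[0, 0, 0] [411.8 395.7] 0.162
[0, 42.7, -13] [553.8 418.1] 0.15
[0, -42.7, -13] [270.3 418.2] 0.149
[11, 42.7, -13] [557.3 385.8] 0.146
[-11, 42.7, -13] [550.4 449. ] 0.153
[11, -42.7, -13] [266.9 385.9] 0.146
[-11, -42.7, -13] [273.6 449. ] 0.153
[404.4 301.7]
cam in tool mm [  84.1   -1.  -142.2]
```

View pics/w2.png

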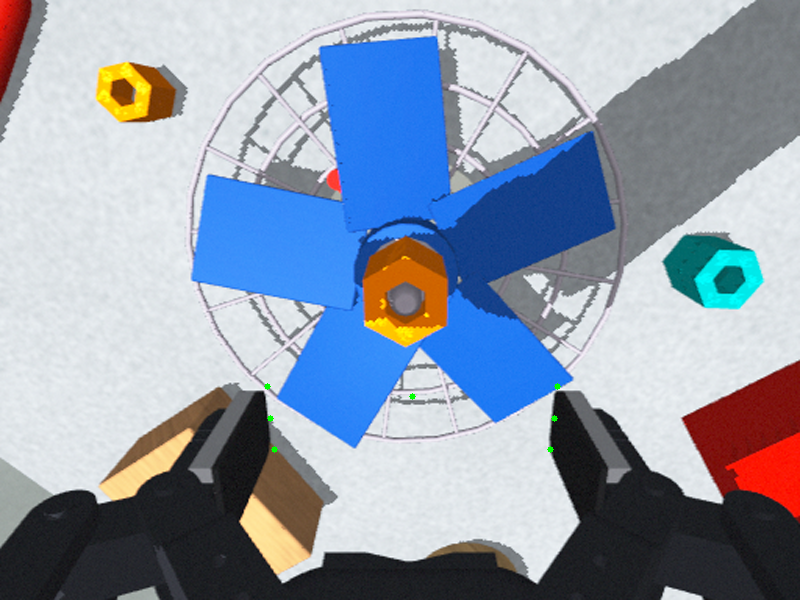

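Projected pads match the seen ones to about 0.5 mm sideways, and the flats are parallel to the pads. I trust the wrist fix: centre over the nut, lower, and re-check from near.

```bash
python3 -m jog '[[3,-3,25,0,0,0,0],[3,-3,50,0,0,0,0],[3,-3,62,0,0,0,0],[3,-3,62,0,0,0,0],[3,-3,62,0,0,0,0]]' 20
python3 - <<'E'
from h import *
im,d=grab('wrist')
b=hexfit();rel([*b[2],.1])
cv2.imwrite('pics/w3.png',cv2.resize(im[...,::-1],(800,600)))
E
```

```text
clock: 3.35
tool_pos: [0.5638, -0.0313, 0.1504]
ee_rot: [0.001, -0.401, 0.916, -0.0]
ft_force: [-0.3, -0.1, 1.1]
gripper_width: 0.0853
gripper_force: 0.0
n 3724 ztop 0.1325 flat normal deg 17.5 mod60, centre [ 0.5635 -0.0316] widths [0.0394 0.0393 0.0389]
shift mm [ 0.7  0.4 50.7] yaw of y 137.3 tilt [-0.001 -0.001 -1.   ] q [-0.46  0.23  0.51  1.8  -0.12  1.14  2.48]
```

View pics/w3.png

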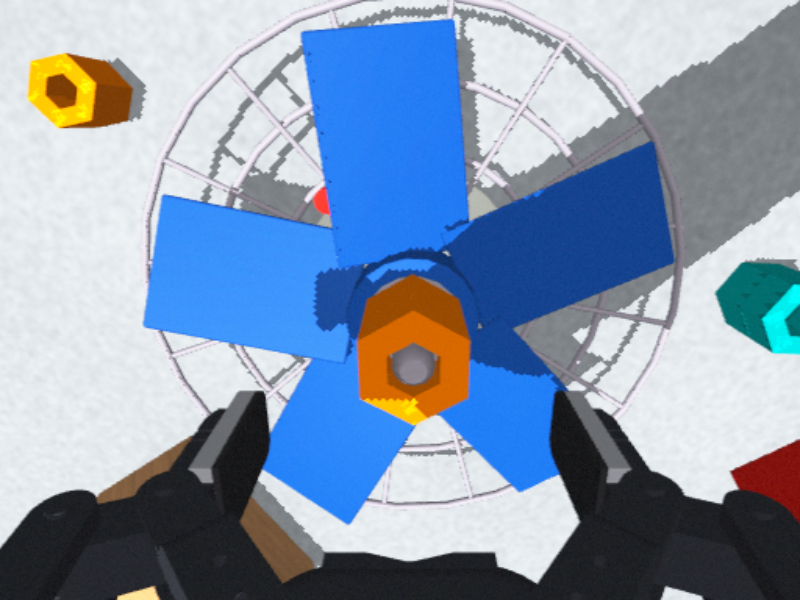

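```bash
python3 -m jog '[[0.7,0.7,25,0,0,0,0],[0.7,0.7,48,0,0,0,0],[0.7,0.7,55,0,0,0,0],[0.7,0.7,55,0,0,0,0],[0.7,0.7,55,0,0,0,90],[0.7,0.7,55,0,0,0,110],[0.7,0.7,55,0,0,0,130]]' 20
python3 -c "
from h import *
rel([.5635,-.0316,.1])"
```

```text
clock: 4.1
tool_pos: [0.563, -0.0314, 0.0953]
ee_rot: [0.001, -0.401, 0.916, -0.0]
ft_force: [-0.0, 0.2, 0.3]
gripper_width: 0.0438
gripper_force: 0.0
shift mm [-0.2 -0.5 -4.7] yaw of y 137.3 tilt [-0.001 -0.001 -1.   ] q [-0.45  0.29  0.5   1.86 -0.16  1.03  2.51]
```

Gentle closing.

```bash
python3 -m jog '[[0,0,0,0,0,0,136],[0,0,0,0,0,0,142],[0,0,0,0,0,0,150],[0,0,0,0,0,0,160],[0,0,0,0,0,0,160]]' 20
python3 -c "
from h import *
s=manip.get_state();print(s['ft_torque'],s['ft_force'])"
```

```text
clock: 4.6
tool_pos: [0.5627, -0.0313, 0.0945]
ee_rot: [0.0, -0.401, 0.916, -0.0]
ft_force: [0.3, 0.6, 2.8]
gripper_width: 0.0399
gripper_force: 22.9
[ 0.21891798 -0.23312606 -0.00155604] [0.32967102 0.64774077 2.79250886]
```

```bash
python3 -m jog '[[0,0,0,0,0,0.08,160],[0,0,0,0,0,0.16,160],[0,0,0,0,0,0.24,160],[0,0,0,0,0,0.32,160],[0,0,0,0,0,0.4,160],[0,0,0,0,0,0.4,160]]' 30
python3 -c "
from h import *
s=manip.get_state();print(s['ft_torque'],s['ft_force'],s['q'][6])"
```

```text
clock: 5.2
tool_pos: [0.5623, -0.0311, 0.0944]
ee_rot: [-0.0, -0.211, 0.978, 0.0]
ft_force: [-1.3, 2.2, 4.3]
gripper_width: 0.0392
gripper_force: 32.6
[0.40143867 0.22581861 0.02013824] [-1.30748474  2.22746395  4.31369315] 2.1314966598340734
```

```bash
cat >> h.py <<'E'
def st():
    s=manip.get_state();R=toolR(s);print('T',s['ft_torque'].round(3),'F',s['ft_force'].round(1),'q7',s['q'][6].round(2),'z',s['tool_pos'][2].round(4),'yaw',np.degrees(np.arctan2(R[1,1],R[0,1])).round(1))
E
python3 -m jog '[[0,0,0,0,0,0.05,160],[0,0,0,0,0,0.1,160],[0,0,0,0,0,0.15,160],[0,0,0,0,0,0.15,160]]' 30 >/dev/null
python3 -c "
from h import *
st()"
python3 -m jog '[[0,0,0,0,0,0.05,160],[0,0,0,0,0,0.1,160],[0,0,0,0,0,0.15,160],[0,0,0,0,0,0.15,160]]' 30 >/dev/null
python3 -c "
from h import *
st()"
```

```text
T [0.41  0.301 0.015] F [-1.8  2.   4.4] q7 1.99 z 0.0944 yaw 105.8
T [ 0.463  0.332 -0.05 ] F [-1.8  1.7  5.1] q7 1.85 z 0.0944 yaw 97.2
```

```bash
python3 -m jog '[[0,0,0,0,0,0.05,160],[0,0,0,0,0,0.1,160],[0,0,0,0,0,0.1,160]]' 30 >/dev/null
python3 -c "
from h import *
st()"
python3 -m jog '[[0,0,0,0,0,0.05,160],[0,0,0,0,0,0.1,160],[0,0,0,0,0,0.1,160]]' 30 >/dev/null
python3 -c "
from h import *
st()"
```

```text
T [0.476 0.392 0.027] F [-2.5  2.   5.6] q7 1.76 z 0.0944 yaw 91.5
T [0.425 0.35  0.026] F [-1.8  2.4  4.2] q7 1.66 z 0.0944 yaw 85.8
```

```bash
python3 -m jog '[[0,0,0,0,0,0.05,160],[0,0,0,0,0,0.1,160],[0,0,0,0,0,0.1,160]]' 30 >/dev/null
python3 -c "
from h import *
st()"
python3 -m jog '[[0,0,0,0,0,0.05,160],[0,0,0,0,0,0.1,160],[0,0,0,0,0,0.1,160]]' 30 
python3 -c "
from h import *
st();grab('top');grab('wrist')
D=load('top');cv2.imwrite('pics/t2.png',np.hstack([cv2.resize(D['im'][110:230,210:330][...,::-1],(400,400)),cv2.resize(load('wrist')['im'][...,::-1],(400,400))]))"
```

```text
T [0.489 0.407 0.015] F [-1.9  2.7  6.2] q7 1.57 z 0.0944 yaw 80.0
clock: 7.2
tool_pos: [0.5621, -0.031, 0.0944]
ee_rot: [-0.0, 0.136, 0.991, 0.0]
ft_force: [-1.6, 2.6, 6.1]
gripper_width: 0.0397
gripper_force: 32.8
T [ 0.493  0.405 -0.034] F [-1.6  2.6  6.1] q7 1.48 z 0.0944 yaw 74.3
```

View pics/t2.png

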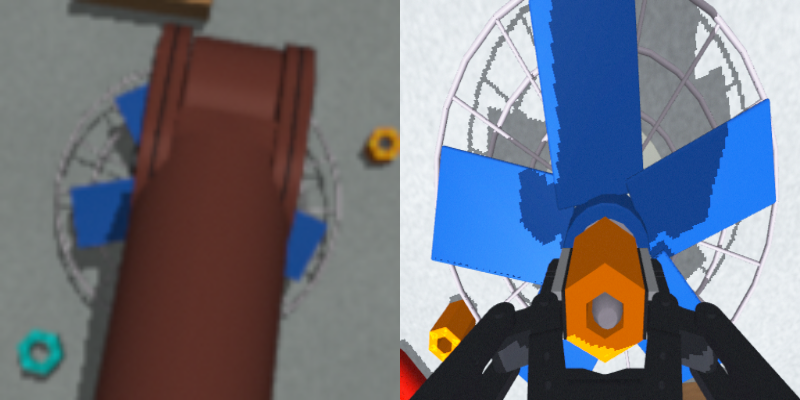

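Blades keep the same place in the wrist view (the rotor still follows the nut), with the nut well gripped at about (605,300). The lock must come within the next 0.1 rad.

```bash
python3 -m jog '[[0,0,0,0,0,0.05,160],[0,0,-0.2,0,0,0.1,160],[0,0,-0.2,0,0,0.1,160]]' 30 >/dev/null
python3 -c "
from h import *
st()"
python3 -m jog '[[0,0,-0.1,0,0,0.05,160],[0,0,-0.3,0,0,0.1,160],[0,0,-0.3,0,0,0.1,160]]' 30 
python3 -c "
from h import *
st()"
```

```text
T [0.445 0.136 0.018] F [-1.5  1.6  3. ] q7 1.39 z 0.0945 yaw 68.6
clock: 7.9
tool_pos: [0.5621, -0.0312, 0.0946]
ee_rot: [-0.0, 0.234, 0.972, -0.0]
ft_force: [-0.8, 2.7, 2.3]
gripper_width: 0.0404
gripper_force: 32.3
T [ 0.347  0.138 -0.007] F [-0.8  2.7  2.3] q7 1.29 z 0.0946 yaw 62.9
```

```bash
cat >> h.py <<'E'
def rotor():
    D=load('wrist');p=pts('wrist')-np.array([.5635,-.0316,0]);hsv=cv2.cvtColor(D['im'],cv2.COLOR_RGB2HSV)
    r=np.hypot(p[...,0],p[...,1]);m=(hsv[...,0]>100)&(hsv[...,0]<125)&(hsv[...,1]>150)&(r>.06)&(r<.1)&(p[...,2]>.055)&(p[...,2]<.095)
    th=np.arctan2(p[...,1],p[...,0])[m];print('rotor deg mod72',(np.degrees(np.angle(np.exp(5j*th).mean()))/5).round(1),m.sum())
E
python3 -m jog '[[0,0,-0.2,0,0,0.05,160],[0,0,-0.4,0,0,0.1,160],[0,0,-0.6,0,0,0.15,160],[0,0,-0.6,0,0,0.15,160]]' 30 >/dev/null
python3 -c "
from h import *
rotor();st();grab('wrist');rotor()"
python3 -m jog '[[0,0,-0.2,0,0,0.05,160],[0,0,-0.4,0,0,0.1,160],[0,0,-0.6,0,0,0.15,160],[0,0,-0.6,0,0,0.15,160]]' 30 
python3 -c "
from h import *
st();grab('wrist');rotor()"
```

```text
rotor deg mod72 28.6 28052
T [ 0.578 -0.021  0.028] F [ 0.2  2.9 -1.3] q7 1.15 z 0.095 yaw 54.4
rotor deg mod72 8.3 27926
clock: 8.75
tool_pos: [0.5618, -0.0309, 0.0952]
ee_rot: [-0.001, 0.377, 0.926, -0.0]
ft_force: [1.5, 3.2, -8.1]
gripper_width: 0.0395
gripper_force: 31.3
T [ 0.677 -0.378  0.017] F [ 1.5  3.2 -8.1] q7 1.02 z 0.0952 yaw 45.8
rotor deg mod72 -0.3 27882
```

The rotor still follows after 1.6 rad and the thread is now loaded by my pull (-8 N), so I relax downward before turning on.

```bash
python3 -m jog '[[0,0,0.6,0,0,0,160],[0,0,1,0,0,0,160],[0,0,1,0,0,0,160]]' 30
python3 -c "
from h import *
st();grab('wrist');rotor()"
python3 -m jog '[[0,0,0,0,0,0.05,160],[0,0,0,0,0,0.1,160],[0,0,0,0,0,0.1,160]]' 30 
python3 -c "
from h import *
st();grab('wrist');rotor();grab('top')
a=load('wrist')['im'];cv2.imwrite('pics/w4.png',cv2.resize(a[...,::-1],(800,600)))"
```

```text
clock: 9.1
tool_pos: [0.562, -0.031, 0.0951]
ee_rot: [-0.001, 0.377, 0.926, 0.0]
ft_force: [-1.6, 5.3, -2.3]
gripper_width: 0.0396
gripper_force: 32.2
T [ 1.032  0.436 -0.004] F [-1.6  5.3 -2.3] q7 1.02 z 0.0951 yaw 45.7
rotor deg mod72 -0.4 27916
clock: 9.45
tool_pos: [0.562, -0.0309, 0.0951]
ee_rot: [-0.001, 0.423, 0.906, 0.0]
ft_force: [-2.7, 5.4, -0.4]
gripper_width: 0.0392
gripper_force: 32.3
T [1.02  0.506 0.069] F [-2.7  5.4 -0.4] q7 0.92 z 0.0951 yaw 39.9
rotor deg mod72 -3.9 28102
```

View pics/w4.png

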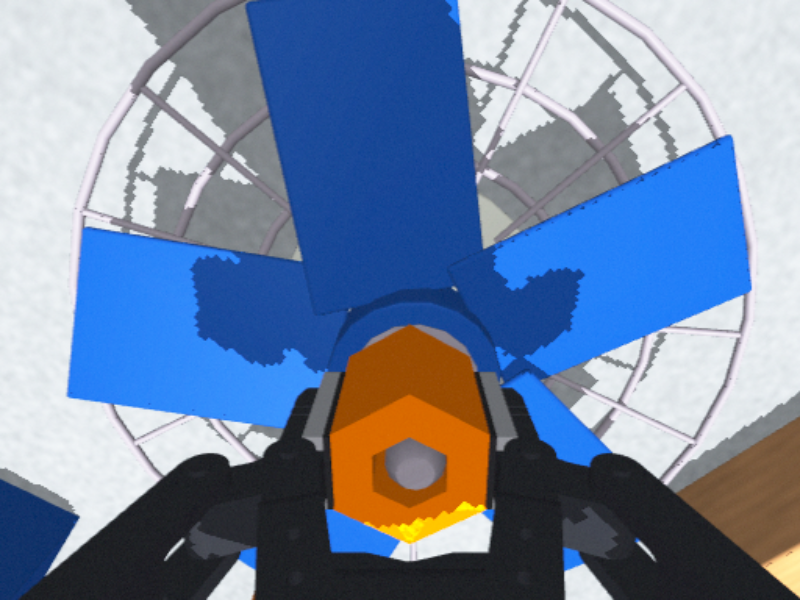

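Rotor turned only 3.5° against the tool's 5.8° and the torque is up, so the lock seems to have just engaged. I continue with a slight climb.

```bash
python3 -m jog '[[0,0,0,0,0,0.05,160],[0,0,-0.2,0,0,0.1,160],[0,0,-0.2,0,0,0.1,160]]' 30 >/dev/null
python3 -c "
from h import *
st();grab('wrist');rotor()"
python3 -m jog '[[0,0,-0.1,0,0,0.05,160],[0,0,-0.3,0,0,0.1,160],[0,0,-0.3,0,0,0.1,160]]' 30 
python3 -c "
from h import *
st();grab('wrist');rotor()"
```

```text
T [1.098 0.541 0.012] F [-3.   6.  -0.1] q7 0.83 z 0.0954 yaw 34.2
rotor deg mod72 -3.5 28850
clock: 10.2
tool_pos: [0.5621, -0.0306, 0.0958]
ee_rot: [-0.001, 0.512, 0.859, 0.0]
ft_force: [-2.2, 6.6, -0.3]
gripper_width: 0.0399
gripper_force: 32.4
T [1.181 0.513 0.012] F [-2.2  6.6 -0.3] q7 0.74 z 0.0958 yaw 28.4
rotor deg mod72 -3.4 29760
```

Locked at tool yaw about 42°: the rotor now stands still and the nut climbs freely. I continue at 3.5 mm/rad, shifting 0.7 mm along tool x to ease the side load.

```bash
python3 -m jog '[[0.3,0,-0.2,0,0,0.05,160],[0.7,0,-0.4,0,0,0.1,160],[0.7,0,-0.5,0,0,0.15,160],[0.7,0,-0.7,0,0,0.2,160],[0.7,0,-0.7,0,0,0.2,160]]' 30 >/dev/null
python3 -c "
from h import *
st()"
python3 -m jog '[[0,0,-0.2,0,0,0.06,160],[0,0,-0.4,0,0,0.12,160],[0,0,-0.6,0,0,0.18,160],[0,0,-0.7,0,0,0.2,160],[0,0,-0.7,0,0,0.2,160]]' 30 
python3 -c "
from h import *
st();grab('wrist');rotor()"
```

```text
T [ 1.034  0.216 -0.046] F [-1.3  4.7 -1.3] q7 0.56 z 0.0964 yaw 17.0
clock: 11.25
tool_pos: [0.5623, -0.0303, 0.0972]
ee_rot: [-0.0, 0.672, 0.741, 0.0]
ft_force: [0.5, 5.1, -1.8]
gripper_width: 0.0398
gripper_force: 32.2
T [ 1.027 -0.007 -0.02 ] F [ 0.5  5.1 -1.8] q7 0.38 z 0.0972 yaw 5.6
rotor deg mod72 -6.0 30045
```

```bash
python3 -m jog '[[0.3,0,-0.2,0,0,0.06,160],[0.6,0,-0.3,0,0,0.12,160],[0.8,0,-0.5,0,0,0.18,160],[0.8,0,-0.7,0,0,0.24,160],[0.8,0,-0.9,0,0,0.3,160],[0.8,0,-0.9,0,0,0.3,160]]' 30 >/dev/null
python3 -c "
from h import *
st()"
python3 -m jog '[[0,0,-0.2,0,0,0.06,160],[0,0,-0.4,0,0,0.12,160],[0,0,-0.6,0,0,0.18,160],[0,0,-0.8,0,0,0.24,160],[0,0,-1.0,0,0,0.3,160],[0,0,-1.0,0,0,0.3,160]]' 30 
python3 -c "
from h import *
st();grab('wrist');rotor()"
```

```text
T [ 0.507 -0.272 -0.06 ] F [1.1 3.4 0.2] q7 0.12 z 0.0983 yaw -11.6
clock: 12.5
tool_pos: [0.5626, -0.0301, 0.0992]
ee_rot: [0.0, 0.861, 0.509, 0.0]
ft_force: [2.4, 3.7, 0.7]
gripper_width: 0.0396
gripper_force: 32.3
T [ 0.522 -0.519 -0.006] F [2.4 3.7 0.7] q7 -0.14 z 0.0992 yaw -28.8
rotor deg mod72 -3.6 26871
```

```bash
python3 -m jog '[[0.3,0,-0.2,0,0,0.06,160],[0.6,0,-0.4,0,0,0.12,160],[0.6,0,-0.6,0,0,0.18,160],[0.6,0,-0.8,0,0,0.24,160],[0.6,0,-1.1,0,0,0.3,160],[0.6,0,-1.1,0,0,0.3,160]]' 30 >/dev/null
python3 -c "
from h import *
st()"
python3 -m jog '[[0,0,-0.2,0,0,0.06,160],[0,0,-0.4,0,0,0.12,160],[0,0,-0.6,0,0,0.18,160],[0,0,-0.8,0,0,0.24,160],[0,0,-1.0,0,0,0.3,160],[0,0,-1.0,0,0,0.3,160]]' 30 
python3 -c "
from h import *
st();grab('wrist');rotor()"
```

```text
T [ 0.37  -0.551  0.035] F [ 2.2  2.1 -0.9] q7 -0.4 z 0.1002 yaw -46.0
clock: 13.75
tool_pos: [0.5626, -0.0299, 0.1011]
ee_rot: [0.0, 0.973, 0.232, 0.0]
ft_force: [3.6, 1.2, -0.5]
gripper_width: 0.0396
gripper_force: 32.3
T [ 0.314 -0.71   0.034] F [ 3.6  1.2 -0.5] q7 -0.64 z 0.1011 yaw -63.1
rotor deg mod72 -5.4 29473
```

```bash
python3 -m jog '[[0.3,0,-0.2,0,0,0.06,160],[0.5,0,-0.4,0,0,0.12,160],[0.5,0,-0.6,0,0,0.18,160],[0.5,0,-0.8,0,0,0.24,160],[0.5,0,-1.0,0,0,0.3,160],[0.5,0,-1.0,0,0,0.3,160]]' 30 >/dev/null
python3 -c "
from h import *
st()"
python3 -m jog '[[0,0,-0.2,0,0,0.06,160],[0,0,-0.4,0,0,0.12,160],[0,0,-0.6,0,0,0.18,160],[0,0,-0.8,0,0,0.24,160],[0,0,-1.0,0,0,0.3,160],[0,0,-1.0,0,0,0.3,160]]' 30 
python3 -c "
from h import *
st();grab('wrist');rotor()"
```

```text
T [-0.041 -0.539  0.017] F [ 3.3 -0.4 -0.5] q7 -0.9 z 0.102 yaw -80.3
clock: 15.0
tool_pos: [0.5626, -0.0298, 0.103]
ee_rot: [0.0, 0.998, -0.065, -0.0]
ft_force: [2.2, -1.3, 0.4]
gripper_width: 0.0397
gripper_force: 32.3
T [-0.167 -0.477 -0.025] F [ 2.2 -1.3  0.4] q7 -1.16 z 0.103 yaw -97.5
rotor deg mod72 -3.8 25962
```

Turned 2.4 rad past the lock, so it should be free. Cautious test lift.

```bash
python3 -m jog '[[0,0,-0.4,0,0,0.08,160],[0,0,-0.7,0,0,0.15,160],[0,0,-1.2,0,0,0.15,160],[0,0,-1.7,0,0,0.15,160],[0,0,-1.7,0,0,0.15,160]]' 30 >/dev/null
python3 -c "
from h import *
st()"
python3 -m jog '[[0,0,-0.5,0,0,0,160],[0,0,-1,0,0,0,160],[0,0,-1.5,0,0,0,160],[0,0,-2,0,0,0,160],[0,0,-2,0,0,0,160]]' 30 
python3 -c "
from h import *
st()"
```

```text
T [-0.646 -0.638  0.042] F [ 2.6 -3.  -2.7] q7 -1.3 z 0.1047 yaw -106.1
clock: 16.05
tool_pos: [0.5627, -0.0295, 0.1068]
ee_rot: [0.0, 0.99, -0.141, 0.0]
ft_force: [4.2, -3.7, -3.0]
gripper_width: 0.0395
gripper_force: 32.0
T [-0.788 -0.687 -0.011] F [ 4.2 -3.7 -3. ] q7 -1.31 z 0.1068 yaw -106.2
```

```bash
python3 -m jog '[[0.3,0.2,-1,0,0,0,160],[0.6,0.3,-2,0,0,0,160],[0.6,0.3,-3,0,0,0,160],[0.6,0.3,-4,0,0,0,160],[0.6,0.3,-4,0,0,0,160]]' 30 >/dev/null
python3 -c "
from h import *
st()"
python3 -m jog '[[0,0,-1,0,0,0,160],[0,0,-2,0,0,0,160],[0,0,-4,0,0,0,160],[0,0,-6,0,0,0,160],[0,0,-8,0,0,0,160],[0,0,-8,0,0,0,160]]' 30 
python3 -c "
from h import *
st()"
```

```text
T [-0.08  -0.071 -0.004] F [ 1.5 -0.6 -0.9] q7 -1.31 z 0.1107 yaw -106.2
clock: 17.15
tool_pos: [0.5633, -0.0297, 0.119]
ee_rot: [-0.0, 0.99, -0.141, 0.0]
ft_force: [-0.2, 0.8, -0.4]
gripper_width: 0.0395
gripper_force: 32.2
T [-0.01  -0.034  0.03 ] F [-0.2  0.8 -0.4] q7 -1.33 z 0.119 yaw -106.2
```

```bash
python3 -m jog '[[0,0,-10,0,0,0,160],[0,0,-20,0,0,0,160],[0,0,-32,0,0,0,160],[0,0,-45,0,0,0,160],[0,0,-60,0,0,0,160],[0,0,-75,0,0,0,160],[0,0,-85,0,0,0,160],[0,0,-85,0,0,0,160]]' 30 
python3 -c "
from h import *
st();rel([.43,.33,.2])
grab('top');p=pts('top');D=load('top')
q=p[(p[...,2]>.03)&(p[...,2]<.09)&(np.abs(p[...,0]-.43)<.13)&(np.abs(p[...,1]-.33)<.13)];print(len(q),cv2.minAreaRect((q[:,:2]*1000).astype(np.float32)))
grab('wrist');cv2.imwrite('pics/w5.png',np.hstack([cv2.resize(D['im'][...,::-1],(400,300)),cv2.resize(load('wrist')['im'][...,::-1],(400,300))]))"
```

```text
clock: 17.95
tool_pos: [0.5639, -0.0298, 0.2054]
ee_rot: [-0.001, 0.99, -0.141, 0.001]
ft_force: [-0.2, 0.4, -0.6]
gripper_width: 0.0399
gripper_force: 32.3
T [-0.065 -0.004  0.02 ] F [-0.2  0.4 -0.6] q7 -1.47 z 0.2054 yaw -106.2
shift mm [-229.1 -308.1    5.4] yaw of y -106.2 tilt [ 0.002 -0.002 -1.   ] q [-1.08  0.44  1.36  1.76 -0.45  1.31 -1.47]
536 ((428.2989501953125, 325.3154602050781), (151.22735595703125, 171.44512939453125), 79.40522766113281)
```

View pics/w5.png

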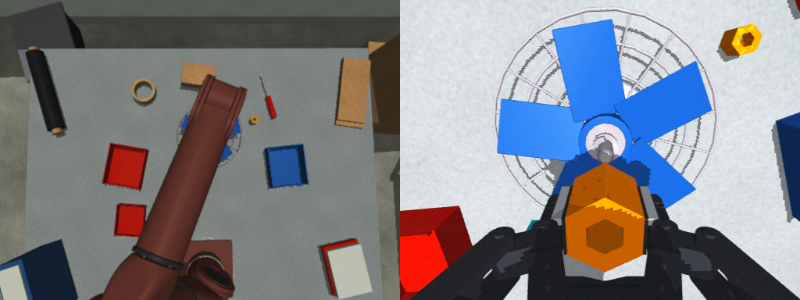

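The nut is off the spindle and held. The bin's measured rim is 151 x 171 mm, centred at (0.428, 0.325). I carry it there.

```bash
python3 -m jog '[[-10,-13,0,0,0,0,160],[-28,-37,0,0,0,0,160],[-52,-69,0,0,0,0,160],[-78,-103,0,0,0,-0.02,160],[-104,-137,0,0,0,-0.04,160],[-130,-171,0,0,0,-0.06,160],[-156,-205,0,0,0,-0.08,160],[-182,-239,0,0,0,-0.1,160],[-204,-269,0,0,0,-0.1,160],[-220,-290,0,0,0,-0.1,160]]' 30 
python3 -c "
from h import *
st();rel([.428,.325,.1])"
```

```text
clock: 19.05
tool_pos: [0.4309, 0.313, 0.2028]
ee_rot: [0.0, 0.996, -0.09, -0.001]
ft_force: [0.9, 0.1, -0.6]
gripper_width: 0.0397
gripper_force: 32.3
T [-0.022  0.022 -0.03 ] F [ 0.9  0.1 -0.6] q7 -2.21 z 0.2028 yaw -100.3
shift mm [ -4.9 -11.4 102.8] yaw of y -100.3 tilt [-0.001  0.001 -1.   ] q [-1.82  0.25  1.29  1.83 -0.25  1.25 -2.21]
```

```bash
python3 -m jog '[[-3,-6,15,0,0,0,160],[-5,-11,40,0,0,0,160],[-5,-11,70,0,0,0,160],[-5,-11,100,0,0,0,160],[-5,-11,130,0,0,0,160],[-5,-11,155,0,0,0,160],[-5,-11,170,0,0,0,160],[-5,-11,178,0,0,0,160],[-5,-11,178,0,0,0,160],[-5,-11,178,0,0,0,160]]' 30
python3 -m jog '[[0,0,3,0,0,0,160],[0,0,6,0,0,0,160],[0,0,9,0,0,0,160],[0,0,11,0,0,0,160],[0,0,11,0,0,0,160]]' 30
python3 -c "
from h import *
st()"
```

```text
clock: 20.05
tool_pos: [0.4307, 0.3221, 0.0264]
ee_rot: [-0.0, 0.996, -0.092, 0.0]
ft_force: [-0.5, 0.6, -0.3]
gripper_width: 0.0395
gripper_force: 32.3
clock: 20.55
tool_pos: [0.4299, 0.3218, 0.0143]
ee_rot: [0.0, 0.996, -0.091, -0.0]
ft_force: [-0.1, -0.3, -0.8]
gripper_width: 0.0399
gripper_force: 32.3
T [ 0.039  0.046 -0.027] F [-0.1 -0.3 -0.8] q7 -2.0 z 0.0143 yaw -100.5
```

```bash
python3 -m jog '[[0,0,0.7,0,0,0,160],[0,0,1.4,0,0,0,160],[0,0,2,0,0,0,160],[0,0,2,0,0,0,160]]' 30
python3 -m jog '[[0,0,0.5,0,0,0,160],[0,0,1,0,0,0,160],[0,0,1.5,0,0,0,160],[0,0,1.5,0,0,0,160]]' 30
python3 -m jog '[[0,0,0.5,0,0,0,160],[0,0,1,0,0,0,160],[0,0,1.5,0,0,0,160],[0,0,1.5,0,0,0,160]]' 30
```

```text
clock: 20.95
tool_pos: [0.43, 0.3219, 0.0126]
ee_rot: [0.0, 0.996, -0.092, -0.0]
ft_force: [0.1, 0.5, -1.2]
gripper_width: 0.0395
gripper_force: 32.3
clock: 21.35
tool_pos: [0.43, 0.3219, 0.011]
ee_rot: [0.0, 0.996, -0.092, -0.0]
ft_force: [-0.3, 0.1, -1.9]
gripper_width: 0.0398
gripper_force: 32.3
clock: 21.75
tool_pos: [0.4301, 0.322, 0.0104]
ee_rot: [-0.0, 0.996, -0.092, -0.0]
ft_force: [-4.8, -3.1, 13.9]
gripper_width: 0.0394
gripper_force: 34.1
```

Touched the floor (about 14 N). Ease off, release, and rise.

```bash
python3 -m jog '[[0,0,-0.7,0,0,0,160],[0,0,-0.7,0,0,0,125],[0,0,-0.7,0,0,0,110],[0,0,-0.7,0,0,0,90],[0,0,-0.7,0,0,0,75],[0,0,-0.7,0,0,0,75]]' 20
python3 -m jog '[[0,0,-8,0,0,0,75],[0,0,-25,0,0,0,75],[0,0,-50,0,0,0,75],[0,0,-80,0,0,0,75],[0,0,-120,0,0,0,75],[0,0,-160,0,0,0,75],[0,0,-190,0,0,0,75],[0,0,-190,0,0,0,75],[0,0,-190,0,0,0,75]]' 20
python3 - <<'E'
from h import *
im,d=grab('wrist');im2,_=grab('top')
p=pts('wrist');hsv=cv2.cvtColor(im,cv2.COLOR_RGB2HSV);m=(hsv[...,0]>8)&(hsv[...,0]<24)&(hsv[...,1]>150)&(np.hypot(p[...,0]-.43,p[...,1]-.322)<.06)
print(m.sum(),np.median(p[m],0),np.percentile(p[m][:,2],[5,95]))
cv2.imwrite('pics/w6.png',np.hstack([cv2.resize(im2[...,::-1],(400,300)),cv2.resize(im[...,::-1],(400,300))]))
E
```

```text
clock: 22.35
tool_pos: [0.4301, 0.3219, 0.0103]
ee_rot: [0.0, 0.996, -0.092, 0.0]
ft_force: [0.6, -0.6, -0.6]
gripper_width: 0.0601
gripper_force: 0.0
clock: 23.25
tool_pos: [0.4303, 0.3222, 0.2014]
ee_rot: [-0.001, 0.996, -0.091, 0.0]
ft_force: [0.3, 0.6, -1.1]
gripper_width: 0.0605
gripper_force: 0.0
1317 [0.43368577 0.32226237 0.04706317] [0.00540548 0.04859499]
```

View pics/w6.png

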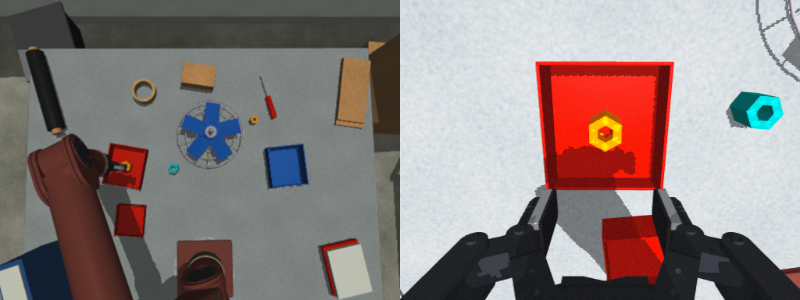

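The nut stands upright in the middle of the red bin, at (605,132) in the right half. The tape, carton and screwdriver look unmoved in the top view, and the gripper is clear.

```bash
python3 -c "
from cell import manip
print(manip.close_job())"
```

```text
the job is handed in; nothing more can be done
None
```

The orange nut was unscrewed clockwise and lifted off once it came free. It now stands upright in the red bin, with the tape roll, screwdriver and carton left alone, and I handed the job in just after 23.25 s; the hand-in gave no verdict.

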